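# Set the variable transformer to the nominal-voltage line and switch its output on

## Task

On the variable transformer, push the dial round by its pointer bar with a fingertip until its white index mark lines up with the one long, thick line of the scale; do not pinch the bar. Only then press the raised far end of the black rocker switch down, so that the output is switched fully on, and leave the dial on its line. Do not shift or lift anything else that lies on the bench or on the transformer.

Things in the scene. Friction and masses are not known exactly. Their poses are not given: they have to be found in the camera images.
- transformer: Fixed grey bench variable transformer, 200 mm (x) by 280 mm (y), deck 130 mm above the bench. Origin: centre of its underside on the bench; x from its front (robot side) to its back, y to its left, z up. On the deck: the dial's axis at x 0, y +45 mm; the rocker at x -45, y -95 mm; sockets, lamp and fuse cap (under 10 mm tall) behind the rocker.
- dial (a joint): Turn of the dial, rad: 0 = index on the zero line, growing clockwise seen from above; stops at 0 and 5.236. At 4.817 the index meets the target line; it starts below that (turn clockwise). Stiff, 0.09 N m (3 N at 34 mm from the axis); stays where left. In the transformer's frame the index points 150 degrees minus this angle, counter-clockwise from x.
- dial_hub (a point): On the dial's axis, top of its 34 mm wide hub, 171 mm above the bench. Black skirt 112 mm across, top at 140 mm, carrying an upright grey bar through the axis, 140 to 169 mm above the bench: 44 mm long from the axis to the index end, 40 mm to the tail, 20 mm thick at the tail tapering to 10 mm at the index end. Either end may be pushed sideways, 25 to 40 mm from the axis.
- index (a point): Outer end of the dial's white index line, at the skirt's edge, 56 mm from the axis, 140 mm above the bench. The line goes on along the top of the bar at that end.
- line (a point): Inner end of the target line, 58 mm from the dial's axis, 132 mm above the bench. It is the longest and thickest black line (25 by 3 mm) on the white scale plate (168 mm across, 2 mm thick) around the dial: two short steps before the clockwise end of the scale. The other lines, 7 to 12 mm long, stand every 12 degrees.
- rocker (a joint): Tilt of the rocker switch, rad: 0 = off (its far end proud), 0.30 = fully on (its far end pressed down). It turns about a line along the transformer's y; stiff, about 0.03 N m, some 3 N pressed at its end; it stays where it is left.
- rocker_end (a point): On top of the proud far half of the rocker, 11.5 mm behind its pivot, 142 mm above the bench when off, 138.5 mm when on: press straight down here, it gives 3.5 mm. Black rocker, 34 mm long along the transformer's x, 22 mm wide, in a flat bezel 3 mm high.
- fuse_pot: Small round pot with a lid, 25 mm across, 30 mm tall, loose on the deck by its front left corner; leave alone. Origin at its underside.
- adapter: Small black plug adapter, 45 by 22 by 16 mm, loose on the deck by its back left corner; leave alone. Origin at its underside.
- multimeter: Hand multimeter lying on the bench, 170 by 80 by 46 mm; leave alone. Origin at its underside.
- switch_box: Aluminium switch box with coaxial sockets, 60 by 126 by 50 mm; leave alone. Origin at its underside.
- solder_reel: Metal reel, 60 mm across, 45 mm tall; leave alone. Origin at its underside.
- screwdriver: Screwdriver lying on the bench, 190 mm long, 26 mm thick; leave alone. Origin at its middle, on the bench.
- disk_motor: Disk motor with a copper-coloured platter, 95 mm across, 32 mm tall; leave alone. Origin at its underside.

How it is judged (in metres and radians):
On the way, in this order (a step that is already met when the one before it is completed fails the run):
1. the dial stands on the long line while the switch is still off, and is let go (value of joint dial between 4.757 and 4.877 rad and value of joint rocker below 0.08 rad and contact force between dial and the fingers below 0.2 N), for 0.3 s.
2. the output is switched on (value of joint dial between 4.757 and 4.877 rad and value of joint rocker above 0.23 rad), for 0.2 s.
At the end, for the whole second after the job is handed in: The dial's index is within 0.06 rad (about 3.4 mm at the scale) of the long line, and the rocker is fully on (more than 0.23 of its 0.30 rad) (all of step 2); the robot touches nothing.
It fails at once if the output is switched on while the dial is off its line (value of joint rocker above 0.15 rad and not (value of joint dial between 4.757 and 4.877 rad)).
It fails at once if the pointer bar is pinched from both sides (contact force between each of dial_c3, dial_c4 and the fingers above 1 N).
It fails at once if something else on the bench or the deck is shifted or lifted by more than 15 mm (distance of any of fuse_pot, adapter, multimeter, switch_box, solder_reel, screwdriver, disk_motor from where it was at the start of the episode above 0.015 m).
It also fails if it takes over 42 s, if anything falls off the work surface, if the arm or the gripper's body presses on something with over 40 N, if the wrist force passes 120 N, or if a joint passes its speed limit or range.

## Robot

A 6-joint arm with a two-finger parallel gripper is mounted at the origin on the work surface. World frame = base frame: x ahead of the robot, y to its left, z up, the work surface at z = 0. Lengths are in m, angles in degrees, forces in N, time in s.
With the tool pointing down it reaches from about 0.325 to 0.9 m from the base axis. Payload 6.1 kg.
Tool frame: the origin (TCP) lies at the very end of the fingers, on their centre line; the grasp point (between the pads) lies 19 mm behind it; z points along the fingers, y is the direction in which the jaws open and shut (so a half turn about z gives the same grasp; the last joint's range is limited). The gripper opens to 87 mm and grips with 3 to 60 N. Pads are 19 mm wide; open, the fingers measure 117 mm over their backs; the gripper's body (75 mm by 190 mm) begins 51 mm behind the grasp point.
Start: joints at [-80.907, 12.628, 87.462, -0, 79.91, -7.225], TCP at [0.176, -0.6, 0.223] pointing down, gripper open.
Joint ranges: [-170.65, 170.65], [-52.31, 119.04], [5.05, 147.46], [-71.25, 251.25], [11.57, 151.72], [-153.62, 153.62]. Speed limits (degrees/s): [147.25, 147.25, 172.46, 180, 180, 180].

## Interface

Orientations are given as [roll, pitch, yaw] about the fixed x, y, z axes, in that order (R = Rz(yaw) Ry(pitch) Rx(roll)).
In Python, from cell import get_state, get_image, get_calibration, hand_in gives the robot as it stands.
- The arm moves only by the shell command python3 -m inch 'ROWS'. ROWS is JSON, one flat list of numbers, 5 for each row, row after row: the shift along the tool's x, y, z in m, then the turn about the tool's z in degrees, then the finger opening in m, from 0 to 0.087. In form: [dx, dy, dz, roll, hand, dx, dy, dz, roll, hand, ...]. A call has 1 to 20 rows; each row is the pose to reach, as a shift and turn from the pose commanded when the call began, along the tool's axes at that moment; what a row does not reach only later rows make up. A row lasts 1/10 s, in which the tool goes at most 50 mm and 8.59 degrees, less where a joint would pass 70% of its speed; a pose out of reach is approached as far as the arm can. A call with a gripper value outside its range is refused whole. The fingers move at their own pace and stop on an object; the grip force is fixed at half the most. Time passes only in rows, so rows that repeat a pose let the fingers close. It gives the time, the measured TCP pose, the force and the opening at its end, in the units of the state.
- get_state(): the state, without advancing time (a new reading comes with each control period).
- get_image(name): name is "scene" or "side" or "wrist"; returns (picture, depth): 480x640x3 uint8, red, green, blue; 480x640 float32, m along the optical axis (not along the pixel's ray), 0 where there is no reading.
- get_calibration(name): a dict with "K" (3x3 intrinsics, pixels), "distortion" ([k1, k2, p1, p2, k3] as OpenCV has them; the pictures are not rectified), "R" (3x3) and "t" (3): a world point X has camera coordinates R X + t. Camera axes: x right, y down, z forward; pixel columns grow to the right and rows downward; lengths in m; the calibration is good to about 2 mm. A picture is of the moment at which its call begins: read the wrist's pose just before it. get_calibration takes no time and is no camera call; for the wrist camera it gives the pose at the moment of the call.
- hand_in(): hands the job in, once; it reports no verdict.
The state is a dict: "time_s": time; "qpos": joint angles; "dq": joint speeds; "tau": joint torques, N m; "tcp_pos": TCP position; "ee_rot": TCP orientation; "contact_force": force on the tool from outside, world axes, zero at the start; "moment": the same for the moment, N m; "grip_width": finger opening in m.
Only numpy, scipy, OpenCV 4.12 (cv2) and the standard library are available. Lean on these libraries where they do the work, as an engineer would, in place of code of your own. Each camera call takes 0.05 s, during which the arm holds its last target.

## Working session

There is one attempt and no reset: what is moved stays moved. The work goes in short steps, Python scripts to look and compute and a shell command to move; the robot and the scene stay as the last step left them, time stands still between calls to the robot, and variables do not carry over. Pictures are saved under pics/ and viewed, and the job is handed in when it is done.

```bash
ls; mkdir -p pics
python3 - <<'E'
from cell import *
import cv2,numpy as np
s=get_state();print(s)
for n in ("scene","side","wrist"):
    c=get_calibration(n);p,d=get_image(n)
    cv2.imwrite(f"pics/{n}0.png",p[:,:,::-1]);np.save(f"{n}0_d.npy",d)
    print(n,c)
E
```

```text
pics
{'time_s': 0.0, 'qpos': array([-8.09087715e+01,  1.26755017e+01,  8.75249390e+01,  1.68300566e-03,
        7.99093465e+01, -7.22572834e+00]), 'dq': array([-0.0961185 , -0.01564094, -0.10476026,  0.03414966,  0.03300799,
       -0.06684572]), 'tau': array([ 5.45512103e-04, -4.94611502e+01, -3.87377214e+01,  6.98543340e-02,
        5.69896249e-02, -1.44694009e-04]), 'tcp_pos': array([ 0.17549567, -0.59922186,  0.22144206]), 'ee_rot': array([-1.79891293e+02, -1.54521336e-02,  1.63166457e+01]), 'contact_force': array([ 0.42802949, -0.28711696, -0.3069621 ]), 'moment': array([0.03285534, 0.03535475, 0.03652317]), 'grip_width': 0.08711101046335788}
scene {'K': array([[435.02050986,   0.        , 319.60679266],
       [  0.        , 435.02050986, 242.3887146 ],
       [  0.        ,   0.        ,   1.        ]]), 'distortion': array([-0.01112486,  0.        ,  0.        ,  0.        ,  0.        ]), 'R': array([[-0.82234611,  0.56897628,  0.00358851],
       [ 0.32644388,  0.47695885, -0.81605432],
       [-0.46602712, -0.66990764, -0.57796408]]), 't': array([ 0.43028054, -0.07836967, 
[... 228 characters left out ...]
 0.        ,  0.        ,  0.        ]), 'R': array([[-0.86164771, -0.50731088, -0.01410262],
       [-0.27253503,  0.48597402, -0.83039383],
       [ 0.42812133, -0.71166348, -0.55699839]]), 't': array([0.4289986 , 0.27107386, 1.31355344])}
wrist {'K': array([[374.38352619,   0.        , 322.09947252],
       [  0.        , 374.38352619, 242.63463207],
       [  0.        ,   0.        ,   1.        ]]), 'distortion': array([-0.01450941,  0.        ,  0.        ,  0.        ,  0.        ]), 'R': array([[ 0.27973661, -0.96007196, -0.00304386],
       [-0.91360501, -0.26716928,  0.30650688],
       [-0.29508188, -0.08296031, -0.95186358]]), 't': array([-0.62417624, -0.03599414,  0.39415978])}
```

View pics/scene0.png

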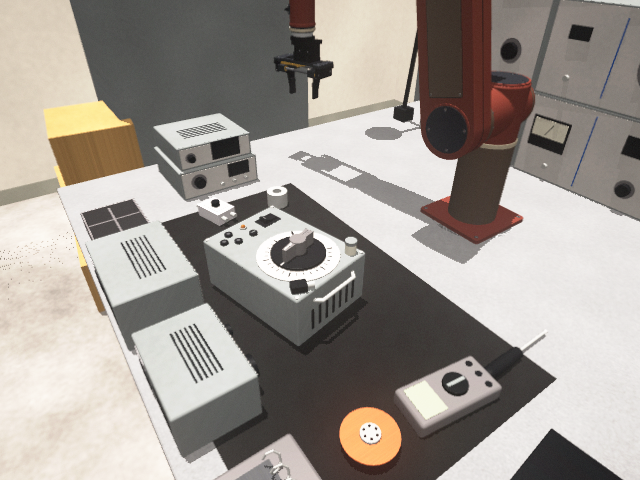

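View pics/side0.png

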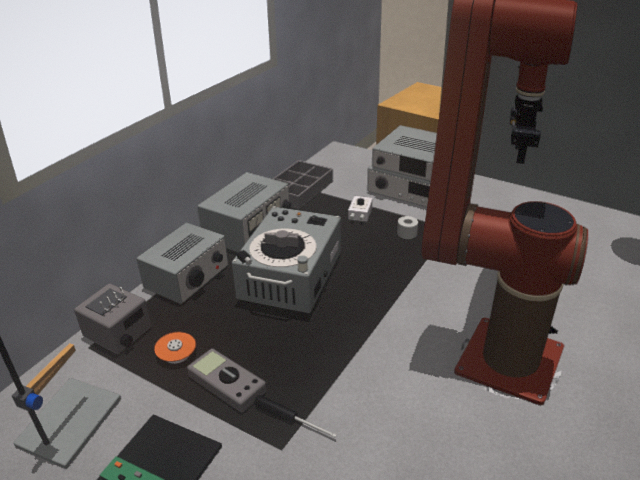

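View pics/wrist0.png

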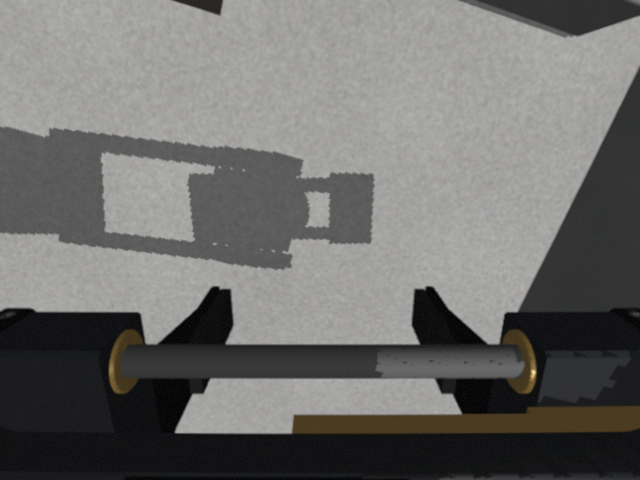

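The scene view shows the transformer with its dial around (298,255), the rocker at about (267,218), the fuse pot at (351,246) and the adapter at (299,287). In the side view the dial is near (283,247). I'll build a ray helper, measure the white scale plate, and zoom in.

```bash
cat > h.py <<'E'
import cv2,numpy as np
from cell import *
def und(c,uv):
    return cv2.undistortPoints(np.array(uv,float).reshape(-1,1,2),c["K"],c["distortion"]).reshape(-1,2)
def cast(c,uv,z):
    n=und(c,uv);d=np.c_[n,np.ones(len(n))]@c["R"]; o=-c["R"].T@c["t"]
    s=(z-o[2])/d[:,2]; return o+s[:,None]*d
def proj(c,X):
    r,_=cv2.Rodrigues(c["R"]);return cv2.projectPoints(np.array(X,float).reshape(-1,1,3),r,c["t"],c["K"],c["distortion"])[0].reshape(-1,2)
def topview(c,p,z,cx,cy,half=0.12,n=600):
    # orthographic rectification of plane z: up in image=+x, left=+y
    g=np.linspace(half,-half,n);Y,X=np.meshgrid(g,g)
    uv=proj(c,np.stack([cx+X,cy+Y,np.full_like(X,z)],-1).reshape(-1,3)).astype(np.float32).reshape(n,n,2)
    return cv2.remap(p,uv[...,0],uv[...,1],cv2.INTER_LINEAR)
E
python3 - <<'E'
from h import *
for n,box in (("scene",(250,225,350,290)),("side",(238,222,322,275))):
    c=get_calibration(n);p=cv2.imread(f"pics/{n}0.png")
    x0,y0,x1,y1=box
    hsv=cv2.cvtColor(p,cv2.COLOR_BGR2HSV)
    m=((hsv[...,2]>195)&(hsv[...,1]<40)).astype(np.uint8) if n=="scene" else ((hsv[...,2]>165)&(hsv[...,1]<40)).astype(np.uint8)
    mm=np.zeros_like(m);mm[y0:y1,x0:x1]=m[y0:y1,x0:x1]
    num,l,st,ce=cv2.connectedComponentsWithStats(mm)
    k=1+np.argmax(st[1:,4]);print(st[k],ce[k])
    cs,_=cv2.findContours((l==k).astype(np.uint8),cv2.RETR_EXTERNAL,cv2.CHAIN_APPROX_NONE)
    hull=cv2.convexHull(max(cs,key=len))[:,0].astype(float)
    W=cast(c,hull,0.132)
    e=cv2.fitEllipse((W[:,:2]*1000).astype(np.float32));print(n,"ellipse mm",e)
    q=cv2.resize(p[y0-30:y1+40,x0-30:x1+30],None,fx=4,fy=4,interpolation=cv2.INTER_CUBIC)[:600,:800]
    cv2.imwrite(f"pics/{n}0z.png",q)
    cv2.imwrite(f"pics/{n}0t.png",topview(c,p,0.132,e[0][0]/1e3,e[0][1]/1e3))
E
```

```text
[ 250  225  100   65 3397] [293.44774801 255.21283485]
scene ellipse mm ((603.2449951171875, 10.946762084960938), (204.49179077148438, 254.2416534423828), 10.70126724243164)
[249 228  68  38 880] [281.44204545 248.60909091]
side ellipse mm ((594.44580078125, 28.20010757446289), (167.52371215820312, 168.01756286621094), 168.15696716308594)
```

```bash
python3 -c "
import cv2,numpy as np
cv2.imwrite('pics/t0.png',np.hstack([cv2.resize(cv2.imread(f'pics/{n}0t.png'),(400,400)) for n in ('scene','side')]))"
```

```text
(no output)
```

View pics/scene0z.png

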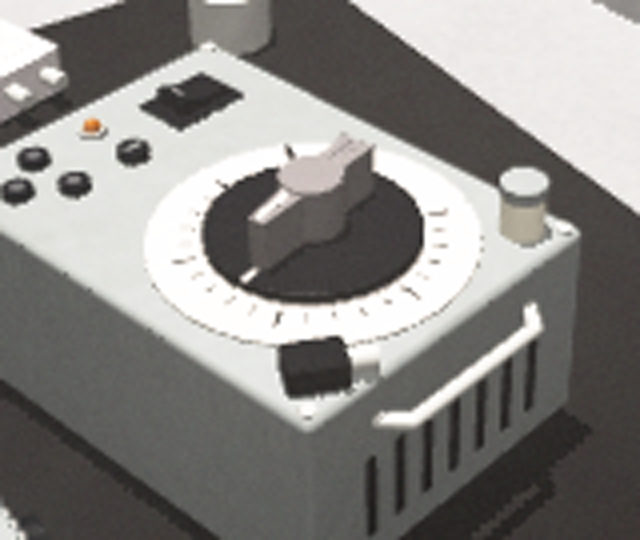

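View pics/t0.png

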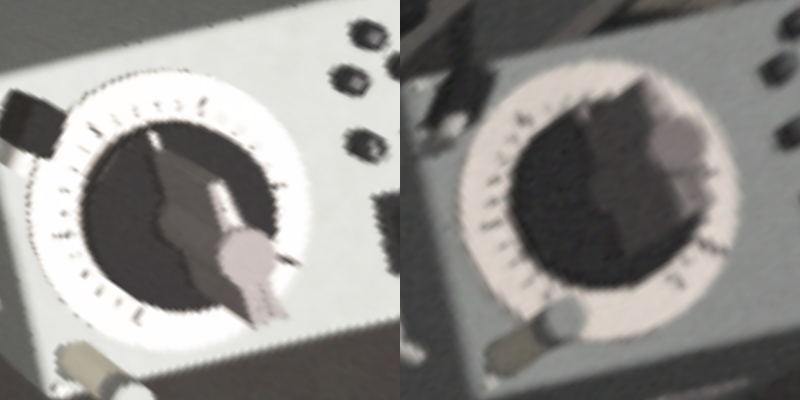

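The side-view fit matches the known plate size (168 mm): axis near (0.594, 0.028). The index points at about +15° in the world, and the long line is towards about -112°. Next I'll refine this with the scene view, the rocker, and the heights along the route.

Run:
```python
from h import *
c=get_calibration("scene");p=cv2.imread("pics/scene0.png")
hsv=cv2.cvtColor(p,cv2.COLOR_BGR2HSV)
for th in (225,235,245):
    m=np.zeros(p.shape[:2],np.uint8);m[232:282,254:344]=((hsv[...,2]>th)&(hsv[...,1]<40))[232:282,254:344]
    num,l,st,ce=cv2.connectedComponentsWithStats(m);k=1+np.argmax(st[1:,4])
    cs,_=cv2.findContours((l==k).astype(np.uint8),cv2.RETR_EXTERNAL,cv2.CHAIN_APPROX_NONE)
    W=cast(c,cv2.convexHull(max(cs,key=len))[:,0],0.132)
    print(th,cv2.fitEllipse((W[:,:2]*1000).astype(np.float32)))
# deck corner points & dark rocker, coarse, on deck z
print("rocker scene",cast(c,[[267,218]],0.14), "index",cast(c,[[250+(250)/4-30,225-30+275/4]],0.14))
d=np.load("scene0_d.npy")
v,u=np.mgrid[0:480,0:640]
n=und(c,np.stack([u,v],-1).reshape(-1,2)); X=(np.c_[n,np.ones(len(n))]*d.reshape(-1,1)-c["t"])@c["R"]
X=X.reshape(480,640,3)
for nm,(a,b) in dict(stack=(200,125),stack2=(225,140),inst=(145,255),switch=(215,208),reel=(278,190),pot=(351,240),hub=(298,238),deck=(240,240)).items(): print(nm,X[b,a].round(3))
q=(X[...,2]>0.12)&(X[...,0]>0.3)&(X[...,0]<.9)&(X[...,1]<0)&(X[...,1]>-.8)&(d>0)
H,_,_=np.histogram2d(X[q][:,0],X[q][:,1],bins=[6,8],range=[[.3,.9],[-.8,0]]);print(H.astype(int))
```

```text
225 ((599.8412475585938, 21.536897659301758), (194.44432067871094, 210.4600830078125), 28.514101028442383)
235 ((596.3307495117188, 28.941835403442383), (167.49745178222656, 172.4756317138672), 160.3787384033203)
245 ((596.8265991210938, 28.72496795654297), (166.22885131835938, 167.76148986816406), 78.79267883300781)
rocker scene [[ 0.58804882 -0.11175775  0.14      ]] index [[0.64354338 0.04872723 0.14      ]]
stack [ 0.508 -0.688  0.16 ]
stack2 [ 0.487 -0.549  0.152]
inst [ 0.847 -0.157  0.12 ]
switch [ 0.605 -0.391  0.034]
reel [ 0.414 -0.373  0.04 ]
pot [0.505 0.082 0.16 ]
hub [0.595 0.029 0.17 ]
deck [ 0.672 -0.075  0.135]
[[   0    0    0    0    0    0    0    0]
 [ 193  326  537    0    0    0    0    0]
 [ 235  398  661    0    0    0  407  681]
 [ 148  264  326    0    0    0  535 1324]
 [   0    0    0    0    0   14  186  386]
 [   0    0    0    0    0  182  299  169]]
```

```bash
python3 -m inch '[0.006,-0.004,-0.02,-1,0, 0.017,-0.013,-0.04,-3,0, 0.04,-0.03,-0.057,-6,0, 0.069,-0.051,-0.057,-10,0, 0.103,-0.077,-0.057,-15,0, 0.138,-0.102,-0.057,-21,0, 0.178,-0.132,-0.057,-27,0, 0.218,-0.162,-0.057,-33,0, 0.259,-0.192,-0.057,-39,0, 0.299,-0.221,-0.057,-45,0, 0.339,-0.251,-0.057,-51,0, 0.379,-0.281,-0.057,-57,0, 0.42,-0.311,-0.057,-63,0, 0.46,-0.341,-0.057,-69,0, 0.495,-0.366,-0.057,-74,0, 0.523,-0.388,-0.057,-78,0, 0.546,-0.405,-0.057,-82,0, 0.563,-0.417,-0.057,-84,0, 0.575,-0.426,-0.057,-86,0, 0.575,-0.426,-0.057,-86,0]'
python3 - <<'E'
from h import *
s=get_state();c=get_calibration("wrist");p,d=get_image("wrist")
print(s["time_s"],s["tcp_pos"],s["ee_rot"],s["grip_width"])
cv2.imwrite("pics/wrist1.png",p[:,:,::-1])
E
```

```text
time_s: 2.15
tcp_pos: [0.6082, -0.0281, 0.279]
ee_rot: [-180.0, -0.0, 102.5]
contact_force: [-1.0, -0.1, -0.1]
grip_width: 0.0004
2.15 [ 0.6081768  -0.02809762  0.27901226] [-1.79969177e+02 -3.19422647e-02  1.02462556e+02] 0.0003677425373068266
```

View pics/wrist1.png

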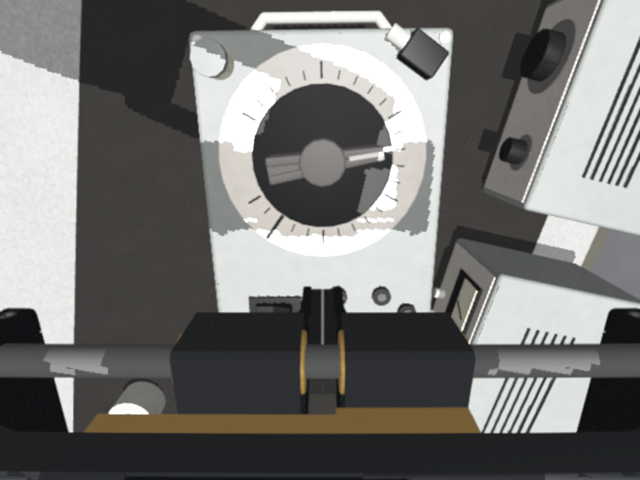

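The wrist view shows the dial hub at (322,162), the white index ending near (400,149), and the long line at (266–284, 215–238). The rocker is at (275,303), partly behind the fingers.

```bash
cat >> h.py <<'E'
def ang(v): return np.degrees(np.arctan2(v[1],v[0]))
E
python3 - <<'E'
from h import *
c=get_calibration("wrist");p=cv2.imread("pics/wrist1.png")
g=cv2.cvtColor(p,cv2.COLOR_BGR2GRAY)
# dark skirt contour
m=np.zeros_like(g);m[70:260,220:430]=((g<75)[70:260,220:430])*255
m=cv2.morphologyEx(m,cv2.MORPH_OPEN,np.ones((5,5)))
cs,_=cv2.findContours(m,cv2.RETR_EXTERNAL,cv2.CHAIN_APPROX_NONE);k=max(cs,key=cv2.contourArea)
W=cast(c,cv2.convexHull(k)[:,0],.14)*1000;e=cv2.fitEllipse(W[:,:2].astype(np.float32));print("skirt",e)
ax=cast(c,[[322,162]],.171)[0];print("hub",ax)
A=np.array(e[0])/1000
t=topview(c,p,.132,A[0],A[1],.1,600);cv2.imwrite("pics/w1t.png",t)
t=topview(c,p,.140,A[0],A[1],.1,600);cv2.imwrite("pics/w1t14.png",t)
cv2.imwrite("pics/w1z.png",cv2.resize(p[60:260,210:440],None,fx=3,fy=3,interpolation=cv2.INTER_CUBIC))
E
```

```text
skirt ((595.6436767578125, 26.535865783691406), (108.35452270507812, 109.87269592285156), 3.154033899307251)
hub [0.59595268 0.02717187 0.171     ]
```

View pics/w1t.png

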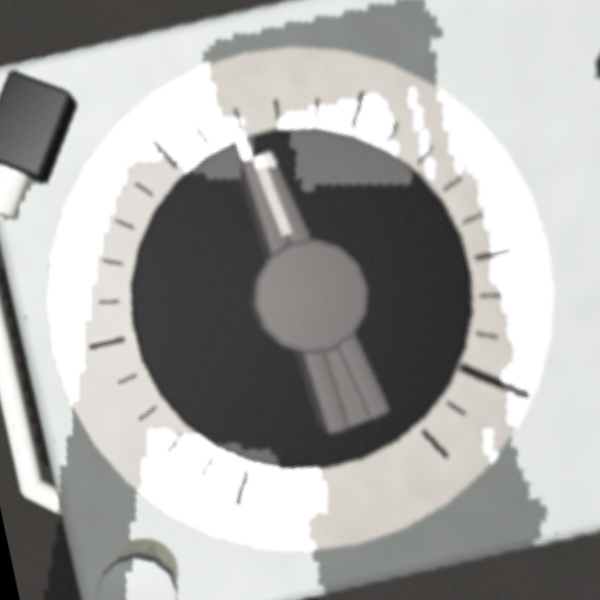

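Measured in the rectified view about the axis (300,300): the long line points to -113.0° in the world, so the transformer yaw is +13.0°. The zero line at 162.5° agrees. The index is at about +19.5°, so the dial reads about 2.50 rad and needs about 132° more clockwise. I'll plan the finger path on the counter-clockwise side of the index end.

```bash
cat >> h.py <<'E'
AX=np.array([.5957,.0272])
def pose(a,d,r=.036,tap=3.4):
    a=np.radians(a);u=np.array([np.cos(a),np.sin(a)]);n=np.array([-u[1],u[0]])
    return AX+r*u+d*n, np.degrees(a)+90-tap
def rel(p0,yaw0,p,z0,z,yaw):
    y=np.radians(yaw0);v=np.array(p)-np.array(p0)
    return [round(float(k),4) for k in (v@[np.cos(y),np.sin(y)],v@[np.sin(y),-np.cos(y)],z0-z)]+[round(yaw0-yaw,1)]
E
python3 - <<'E'
from h import *
p,y=pose(19.5,.031);print(p,y,rel((.6082,-.0281),102.4,p,.279,.148,y))
E
```

```text
[0.61928708 0.06843893] 106.1 [0.0919, 0.0316, 0.131, np.float64(-3.7)]
```

```bash
python3 -m inch '[0.01,0.003,0,-1,0, 0.03,0.01,0,-2,0, 0.06,0.02,0,-3,0, 0.08,0.027,0.01,-3.7,0, 0.09,0.031,0.03,-3.7,0, 0.092,0.032,0.055,-3.7,0, 0.092,0.032,0.08,-3.7,0, 0.092,0.032,0.105,-3.7,0, 0.092,0.032,0.122,-3.7,0, 0.092,0.032,0.131,-3.7,0, 0.092,0.032,0.131,-3.7,0]'
python3 - <<'E'
from h import *
s=get_state();print(s["time_s"],s["tcp_pos"],s["ee_rot"],s["contact_force"])
im=[]
for n,(x,y) in (("scene",(230,190)),("wrist",(0,0)),("side",(210,200))):
    p,d=get_image(n);p=p[:,:,::-1]
    im.append(cv2.resize(p[y:y+100,x:x+133],(400,300),interpolation=cv2.INTER_CUBIC) if n!="wrist" else cv2.resize(p,(400,300)))
cv2.imwrite("pics/a2.png",np.vstack([np.hstack(im[:2]),np.hstack([im[2],im[2]*0])]))
E
```

```text
time_s: 3.3
tcp_pos: [0.6182, 0.0669, 0.1472]
ee_rot: [-179.9, -0.0, 106.0]
contact_force: [0.2, -0.3, -0.5]
grip_width: 0.0008
3.3 [0.61823471 0.06686371 0.14723333] [-1.79855816e+02 -4.39630044e-02  1.05974694e+02] [ 0.18733297 -0.27763711 -0.52325979]
```

View pics/a2.png

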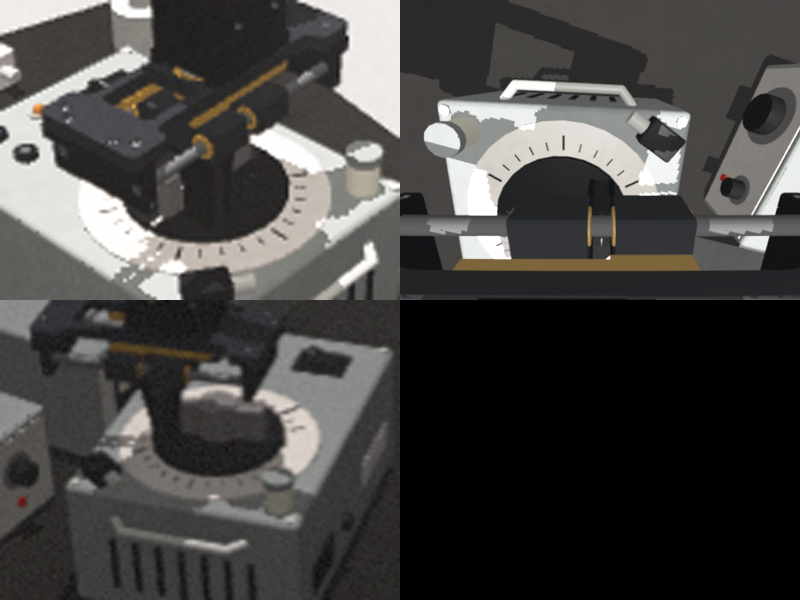

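The finger is down beside the bar's index end, clear of everything, with about zero force. Planning the push now.

Run:
```python
from h import *
p0,y0=(.6182,.0669),106.1
for a,d in [(19.5,.026),(19.5,.021),(19.5,.0165)]+[(x,.0155) for x in np.arange(17,-60,-4.8)]:
    p,y=pose(a,d);print(round(a,1),rel(p0,y0,p,.148,.148,y)[:4:1])
```

```text
19.5 [-0.0038, 0.0018, 0.0, np.float64(0.0)]
19.5 [-0.0088, 0.0021, 0.0, np.float64(0.0)]
19.5 [-0.0133, 0.0023, 0.0, np.float64(0.0)]
17.0 [-0.0158, 0.0031, 0.0, np.float64(2.5)]
12.2 [-0.0189, 0.0043, 0.0, np.float64(7.3)]
7.4 [-0.022, 0.0053, 0.0, np.float64(12.1)]
2.6 [-0.0252, 0.006, 0.0, np.float64(16.9)]
-2.2 [-0.0285, 0.0064, 0.0, np.float64(21.7)]
-7.0 [-0.0318, 0.0066, 0.0, np.float64(26.5)]
-11.8 [-0.0351, 0.0064, 0.0, np.float64(31.3)]
-16.6 [-0.0383, 0.006, 0.0, np.float64(36.1)]
-21.4 [-0.0415, 0.0054, 0.0, np.float64(40.9)]
-26.2 [-0.0447, 0.0044, 0.0, np.float64(45.7)]
-31.0 [-0.0477, 0.0032, 0.0, np.float64(50.5)]
-35.8 [-0.0507, 0.0018, 0.0, np.float64(55.3)]
-40.6 [-0.0535, 0.0001, 0.0, np.float64(60.1)]
-45.4 [-0.0561, -0.0018, 0.0, np.float64(64.9)]
-50.2 [-0.0586, -0.004, 0.0, np.float64(69.7)]
-55.0 [-0.0609, -0.0063, 0.0, np.float64(74.5)]
-59.8 [-0.063, -0.0088, 0.0, np.float64(79.3)]
```

```bash
python3 -m inch '[-0.004,0.002,0,0,0, -0.009,0.002,0,0,0, -0.013,0.002,0,0,0, -0.016,0.003,0,2.5,0, -0.019,0.004,0,7,0, -0.022,0.005,0,12,0, -0.025,0.006,0,17,0, -0.0285,0.0065,0,22,0, -0.032,0.0065,0,26.5,0, -0.035,0.0065,0,31,0, -0.038,0.006,0,36,0, -0.0415,0.0055,0,41,0, -0.0415,0.0055,0,41,0]'
python3 - <<'E'
from h import *
s=get_state();print(s["time_s"],s["tcp_pos"],s["ee_rot"],s["contact_force"],s["moment"])
im=[]
for n,(x,y) in (("scene",(230,190)),("side",(210,200))):
    p,d=get_image(n);p=p[:,:,::-1]
    im.append(cv2.resize(p[y:y+100,x:x+133],(400,300),interpolation=cv2.INTER_CUBIC))
cv2.imwrite("pics/a3.png",np.hstack(im))
E
```

```text
time_s: 4.75
tcp_pos: [0.6367, 0.0288, 0.1491]
ee_rot: [180.0, -0.1, 65.0]
contact_force: [0.3, 2.8, 0.2]
grip_width: 0.0006
4.75 [0.63665973 0.02881228 0.14912446] [ 1.79955459e+02 -6.10262114e-02  6.49502788e+01] [0.28992689 2.84135036 0.18466935] [ 2.61937640e-01 -1.85418965e-01  1.96741005e-04]
```

View pics/a3.png

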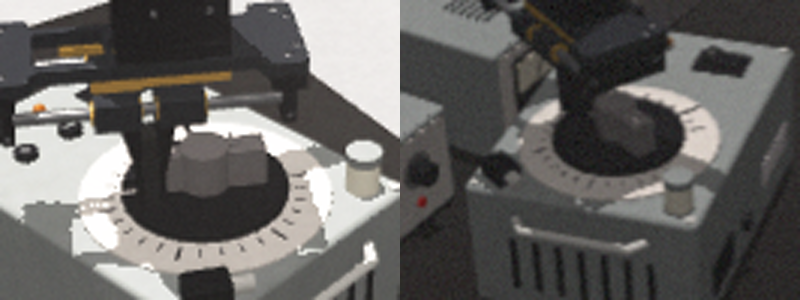

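Contact is made with about 2.8 N of push, and the bar has followed to about -21°. Continuing the arc.

Run:
```python
from h import *
p0,y0=pose(-21.4,.0155);print(p0,y0)
y0=65.1
for x in np.arange(-26,-106,-4.5):
    p,y=pose(x,.0155);print(round(x,1),rel(p0,y0,p,.148,.148,y))
```

```text
[0.6348736 0.0284958] 65.19999999999999
-26.0 [-0.0029, 0.0013, 0.0, np.float64(4.5)]
-30.5 [-0.0058, 0.0024, 0.0, np.float64(9.0)]
-35.0 [-0.0087, 0.0032, 0.0, np.float64(13.5)]
-39.5 [-0.0117, 0.0038, 0.0, np.float64(18.0)]
-44.0 [-0.0148, 0.0041, 0.0, np.float64(22.5)]
-48.5 [-0.0179, 0.0042, 0.0, np.float64(27.0)]
-53.0 [-0.021, 0.0041, 0.0, np.float64(31.5)]
-57.5 [-0.024, 0.0037, 0.0, np.float64(36.0)]
-62.0 [-0.027, 0.0031, 0.0, np.float64(40.5)]
-66.5 [-0.03, 0.0022, 0.0, np.float64(45.0)]
-71.0 [-0.0329, 0.0011, 0.0, np.float64(49.5)]
-75.5 [-0.0356, -0.0002, 0.0, np.float64(54.0)]
-80.0 [-0.0383, -0.0017, 0.0, np.float64(58.5)]
-84.5 [-0.0409, -0.0034, 0.0, np.float64(63.0)]
-89.0 [-0.0433, -0.0053, 0.0, np.float64(67.5)]
-93.5 [-0.0455, -0.0074, 0.0, np.float64(72.0)]
-98.0 [-0.0476, -0.0097, 0.0, np.float64(76.5)]
-102.5 [-0.0495, -0.0121, 0.0, np.float64(81.0)]
```

```bash
python3 -m inch '[-0.003,0.001,0,4.5,0, -0.006,0.002,0,9,0, -0.009,0.003,0,13.5,0, -0.012,0.004,0,18,0, -0.015,0.004,0,22.5,0, -0.018,0.004,0,27,0, -0.021,0.004,0,31.5,0, -0.024,0.004,0,36,0, -0.027,0.003,0,40.5,0, -0.03,0.002,0,45,0, -0.033,0.001,0,49.5,0, -0.0355,0,0,54,0, -0.038,-0.002,0,58.5,0, -0.041,-0.003,0,63,0, -0.043,-0.005,0,67.5,0, -0.0455,-0.007,0,72,0, -0.0475,-0.0095,0,76.5,0, -0.0475,-0.0095,0,76.5,0]'
python3 - <<'E'
from h import *
s=get_state();print(s["time_s"],s["tcp_pos"],s["ee_rot"],s["contact_force"],s["moment"])
print(pose(-98,.0155))
im=[]
for n,(x,y) in (("scene",(230,190)),("side",(210,200))):
    p,d=get_image(n);p=p[:,:,::-1]
    cv2.imwrite(f"pics/{n}4.png",p)
    im.append(cv2.resize(p[y:y+100,x:x+133],(400,300),interpolation=cv2.INTER_CUBIC))
cv2.imwrite("pics/a4.png",np.hstack(im))
E
```

```text
time_s: 6.65
tcp_pos: [0.6077, -0.0111, 0.1488]
ee_rot: [179.9, -0.1, -11.4]
contact_force: [2.2, -1.6, 0.3]
grip_width: 0.0004
6.65 [ 0.60769981 -0.01105826  0.14884782] [ 1.79935756e+02 -7.01607495e-02 -1.14433506e+01] [ 2.1784369  -1.58197651  0.30842347] [-0.26026724 -0.23645744  0.07851423]
(array([ 0.60603892, -0.01060683]), np.float64(-11.4))
```

View pics/a4.png

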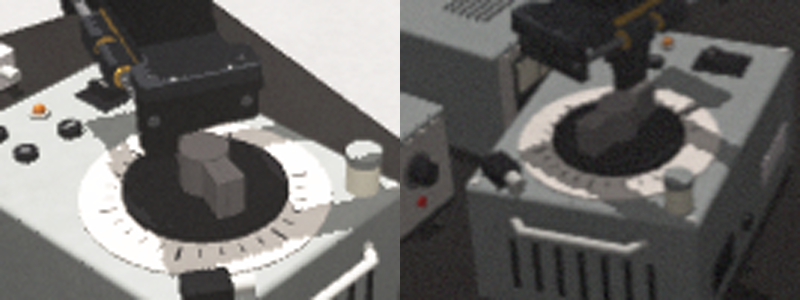

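Run:
```python
from h import *
p0,y0=pose(-98,.0155)
for x in (-101,-104,-107):
    p,y=pose(x,.0155);print(x,rel(p0,y0,p,.148,.148,y))
p,y=pose(-107,.030);print(rel(p0,y0,p,.148,.148,y))
# view: dial centre at tool x +0.06 from TCP, keep yaw
y=np.radians(-20.4);print("view",rel(p0,y0,AX-.06*np.array([np.cos(y),np.sin(y)]),.148,.28,-20.4))
```

```text
-101 [-0.0019, 0.0009, 0.0, np.float64(3.0)]
-104 [-0.0038, 0.0016, 0.0, np.float64(6.0)]
-107 [-0.0057, 0.0023, 0.0, np.float64(9.0)]
[0.0087, 0.0037, 0.0, np.float64(9.0)]
view [-0.0769, -0.0444, -0.132, np.float64(9.0)]
```

```bash
python3 -m inch '[-0.002,0.001,0,3,0, -0.004,0.0015,0,6,0, -0.0055,0.002,0,9,0, -0.0055,0.002,0,9,0, -0.001,0.003,0,9,0, 0.004,0.003,0,9,0, 0.009,0.004,0,9,0, 0.009,0.004,-0.02,9,0, 0.009,0.004,-0.05,9,0, 0.009,0.004,-0.08,9,0, -0.015,-0.01,-0.11,9,0, -0.045,-0.025,-0.125,9,0, -0.068,-0.038,-0.132,9,0, -0.077,-0.044,-0.132,9,0, -0.077,-0.044,-0.132,9,0]'
python3 - <<'E'
from h import *
s=get_state();c=get_calibration("wrist");p,d=get_image("wrist");p=p[:,:,::-1].copy()
print(s["time_s"],s["tcp_pos"],s["ee_rot"],s["contact_force"])
cv2.imwrite("pics/wrist5.png",p);np.savez("c5.npz",**c)
t=topview(c,p,.132,AX[0],AX[1],.1,600);cv2.imwrite("pics/w5t.png",t)
E
```

```text
time_s: 8.25
tcp_pos: [0.5404, 0.0492, 0.2806]
ee_rot: [-180.0, -0.0, -20.4]
contact_force: [-0.4, -0.1, -0.5]
grip_width: 0.0002
8.25 [0.54043487 0.04917437 0.2805656 ] [-1.79985744e+02 -1.17531859e-02 -2.03703698e+01] [-0.35078547 -0.10416257 -0.53505982]
```

View pics/wrist5.png

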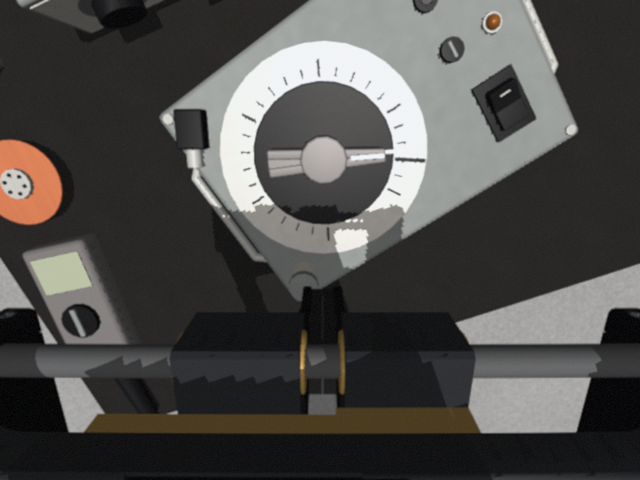

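View pics/w5t.png

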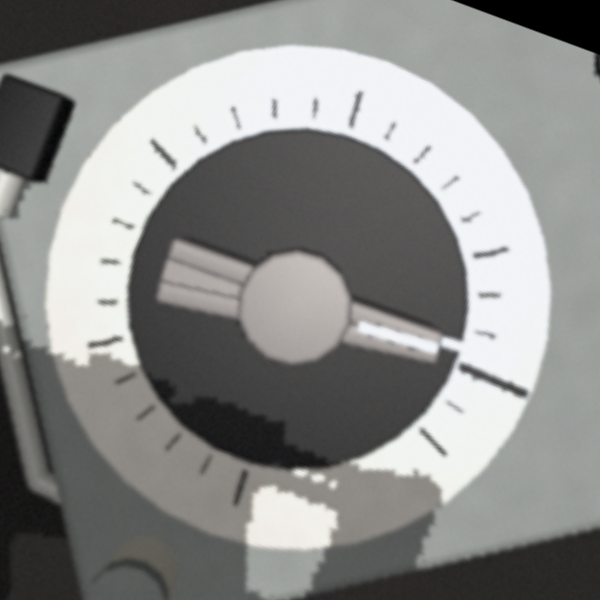

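The wrist view shows the hub at (323,159), the white index at (347–391, 152–158), the long line at (396–425, 159), and the rocker at (503,100). The index is a few degrees short of the line. I'll measure it numerically.

```bash
cat > m.py <<'E'
from h import *
def meas(f,cf,box_idx,box_line,box_tip):
    p=cv2.imread(f);c=dict(np.load(cf));g=cv2.cvtColor(p,cv2.COLOR_BGR2GRAY).astype(int)
    def pts(b,cond):
        x0,y0,x1,y1=b;v,u=np.nonzero(cond(g[y0:y1,x0:x1]));return np.c_[u+x0,v+y0].astype(float)
    # plate centre on z .132 (outer edge)
    hsv=cv2.cvtColor(p,cv2.COLOR_BGR2HSV)
    L=cast(c,pts(box_line,lambda q:q<110),.132)[:,:2]
    I=cast(c,pts(box_idx,lambda q:q>205),.169)[:,:2]
    T=cast(c,pts(box_tip,lambda q:q>205),.140)[:,:2]
    def d(P):
        vx,vy,_,_=cv2.fitLine((P*1000).astype(np.float32),cv2.DIST_L2,0,.01,.01).ravel();a=np.degrees(np.arctan2(vy,vx));return a if a<0 else a-180
    for n,P in (("line",L),("index",I),("tip",T)):
        print(n,len(P),"mean",P.mean(0).round(4),"ang about AX",ang(P.mean(0)-AX).round(2),"dir",round(d(P),2),"r",np.linalg.norm(P-AX,axis=1).min().round(4),np.linalg.norm(P-AX,axis=1).max().round(4))
E
python3 - <<'E'
from m import *
meas("pics/wrist5.png","c5.npz",(346,148,384,166),(396,152,428,168),(386,146,394,157))
p=cv2.imread("pics/wrist5.png");c=dict(np.load("c5.npz"));g=cv2.cvtColor(p,cv2.COLOR_BGR2GRAY)
cv2.imwrite("pics/w5z.png",np.hstack([cv2.resize(p[130:190,340:440],(500,300),interpolation=cv2.INTER_NEAREST),cv2.resize(p[60:150,460:550],(300,300),interpolation=cv2.INTER_CUBIC)]))
# skirt and plate centres
for th,z,inv in ((100,.14,1),):
    m=np.zeros_like(g);m[60:245,230:415]=(g[60:245,230:415]<th)*255
    m=cv2.morphologyEx(m,cv2.MORPH_OPEN,np.ones((5,5)));k=max(cv2.findContours(m,0,1)[0],key=cv2.contourArea)
    print(cv2.fitEllipse((cast(c,cv2.convexHull(k)[:,0],z)[:,:2]*1000).astype(np.float32)))
E
```

```text
line 68 mean [ 0.5688 -0.0376] ang about AX -112.55 dir -113.31 r 0.0586 0.0817
index 152 mean [ 0.5877 -0.0025] ang about AX -105.06 dir -105.24 r 0.0192 0.0423
tip 29 mean [ 0.5819 -0.0228] ang about AX -105.45 dir -105.73 r 0.049 0.0546
((596.321533203125, 27.922054290771484), (109.55133056640625, 110.5783462524414), 68.57616424560547)
```

View pics/w5z.png

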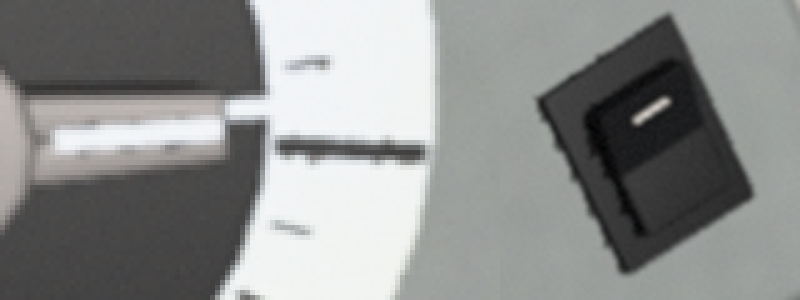

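Index at -105.3°, line at about -113.0°, with radii matching the given sizes. So 7.7° remain. I'll go back behind the bar and push by that much more, using the same commanded frame.

Run:
```python
from h import *
y=np.radians(-20.4);p0=AX-.06*np.array([np.cos(y),np.sin(y)]);y0=-20.4
for a,d in ((-107,.03),(-107,.022),(-107,.018),(-107,.0155),(-109,.0155),(-111,.0155),(-113,.0155),(-114.7,.0155),(-114.7,.022),(-114.7,.03)):
    p,yy=pose(a,d);print(a,d,rel(p0,y0,p,.28,.148,yy))
c=dict(np.load("c5.npz"));p=cv2.imread("pics/wrist5.png")
print("rocker corners/mark", cast(c,[[460+653/0.3/10*0.3-0,60],[505,93],[503,101]],.141))
R=np.radians(13);M=np.array([[np.cos(R),-np.sin(R)],[np.sin(R),np.cos(R)]])
e=AX+M@[-.0335,-.140];print("rocker_end pred",e,proj(c,[[*e,.142]]), "center",proj(c,[[*(AX+M@[-.045,-.14]),.137]]))
```

```text
-107 0.03 [0.0921, 0.0342, 0.132, np.float64(0.0)]
-107 0.022 [0.0841, 0.0346, 0.132, np.float64(0.0)]
-107 0.018 [0.0801, 0.0349, 0.132, np.float64(0.0)]
-107 0.0155 [0.0776, 0.035, 0.132, np.float64(0.0)]
-109 0.0155 [0.0764, 0.0356, 0.132, np.float64(2.0)]
-111 0.0155 [0.0751, 0.0362, 0.132, np.float64(4.0)]
-113 0.0155 [0.0739, 0.0367, 0.132, np.float64(6.0)]
-114.7 0.0155 [0.0728, 0.0371, 0.132, np.float64(7.7)]
-114.7 0.022 [0.0792, 0.0375, 0.132, np.float64(7.7)]
-114.7 0.03 [0.0872, 0.0381, 0.132, np.float64(7.7)]
rocker corners/mark [[ 0.61001819 -0.13640962  0.141     ]
 [ 0.59272363 -0.11737401  0.141     ]
 [ 0.58764102 -0.11472595  0.141     ]]
rocker_end pred [ 0.59455175 -0.11674767] [[504.28179015  90.76853529]] center [[507.66916787 104.6364515 ]]
```

```bash
python3 -m inch '[0.03,0.012,0,0,0, 0.065,0.025,0.01,0,0, 0.092,0.034,0.04,0,0, 0.092,0.034,0.08,0,0, 0.092,0.034,0.115,0,0, 0.092,0.034,0.132,0,0, 0.092,0.034,0.132,0,0, 0.084,0.0345,0.132,0,0, 0.08,0.035,0.132,0,0, 0.0776,0.035,0.132,0,0, 0.0764,0.0356,0.132,2,0, 0.0751,0.0362,0.132,4,0, 0.0739,0.0367,0.132,6,0, 0.0728,0.0371,0.132,7.7,0, 0.0728,0.0371,0.132,7.7,0]'
python3 -m inch '[0.006,0,0,0,0, 0.014,0,0,0,0, 0.014,0,-0.03,0,0, 0.014,0,-0.07,0,0, 0.0,-0.01,-0.1,0,0, -0.03,-0.03,-0.132,0,0, -0.06,-0.045,-0.132,0,0, -0.077,-0.049,-0.132,0,0, -0.077,-0.049,-0.132,0,0, -0.077,-0.049,-0.132,0,0]'
python3 - <<'E'
from h import *
s=get_state();c=get_calibration("wrist");p,d=get_image("wrist");p=p[:,:,::-1].copy()
print(s["time_s"],s["tcp_pos"],s["ee_rot"],s["contact_force"])
cv2.imwrite("pics/wrist6.png",p);np.savez("c6.npz",**c)
A=AX; print(proj(c,[[*A,.171],[A[0]-.0227,A[1]-.0534,.132],[A[0]-.0325,A[1]-.0763,.132],[A[0]-.0172,A[1]-.0405,.169]]))
cv2.imwrite("pics/w6z.png",cv2.resize(p[90:250,240:460],(800,582),interpolation=cv2.INTER_NEAREST))
E
```

```text
time_s: 9.8
tcp_pos: [0.5968, -0.0121, 0.15]
ee_rot: [-180.0, -0.2, -28.2]
contact_force: [1.4, -0.5, 1.3]
grip_width: 0.0003
time_s: 10.8
tcp_pos: [0.5511, 0.0672, 0.2796]
ee_rot: [179.9, 0.1, -28.2]
contact_force: [-0.2, 0.3, 1.1]
grip_width: 0.0007
10.8 [0.55106666 0.06720185 0.27957535] [ 1.79934576e+02  5.22038073e-02 -2.81521937e+01] [-0.19887096  0.25576638  1.06480236]
[[342.36446785 162.4745697 ]
 [411.41425567 150.89847989]
 [442.28101157 148.17103143]
 [403.57003485 156.54958936]]
```

View pics/w6z.png

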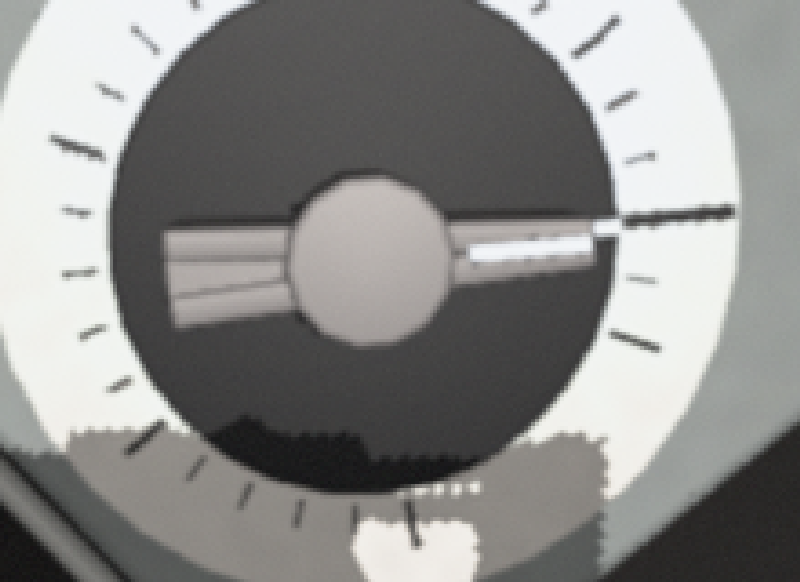

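The index (369–410, 152–158) now sits next to the long line (411–442, 148–151). Measuring the remaining error.

Run:
```python
from m import *
meas("pics/wrist6.png","c6.npz",(367,150,403,165),(413,144,445,154),(404,148,409,157))
p=cv2.imread("pics/wrist6.png");c=dict(np.load("c6.npz"));g=cv2.cvtColor(p,cv2.COLOR_BGR2GRAY)
m=np.zeros_like(g);m[60:248,245:435]=(g[60:248,245:435]<100)*255
m=cv2.morphologyEx(m,cv2.MORPH_OPEN,np.ones((5,5)));k=max(cv2.findContours(m,0,1)[0],key=cv2.contourArea)
print(cv2.fitEllipse((cast(c,cv2.convexHull(k)[:,0],.14)[:,:2]*1000).astype(np.float32)))
# zero line & other check: scale-line angle at zero
```

```text
line 67 mean [ 0.5687 -0.0377] ang about AX -112.57 dir -112.9 r 0.0593 0.0811
index 149 mean [ 0.584  -0.0012] ang about AX -112.46 dir -113.09 r 0.0192 0.0422
tip 16 mean [ 0.5757 -0.0208] ang about AX -112.62 dir -110.38 r 0.0504 0.0536
((596.3495483398438, 27.991729736328125), (109.56987762451172, 110.62218475341797), 57.79399490356445)
```

The index is within about 0.3° of the line, and the dial is released with the switch still off. Next is the rocker: tool aligned with the transformer (yaw 13°), approaching from above.

Run:
```python
from h import *
R=np.radians(13);M=np.array([[np.cos(R),-np.sin(R)],[np.sin(R),np.cos(R)]])
p=AX+M@[-.0315,-.14];print(p,rel((.5511,.0672),-28.2,p,.2796,.160,13))
```

```text
[ 0.59650049 -0.11629777] [0.1267, 0.1403, 0.1196, -41.2]
```

```bash
python3 -m inch '[0.006,0.007,0,-3,0, 0.02,0.022,0,-8,0, 0.04,0.045,0,-14,0, 0.062,0.07,0,-21,0, 0.085,0.095,0,-28,0, 0.105,0.117,0,-35,0, 0.12,0.133,0,-39,0, 0.127,0.14,0,-41,0, 0.127,0.14,0.02,-41,0, 0.127,0.14,0.05,-41,0, 0.127,0.14,0.08,-41,0, 0.127,0.14,0.105,-41,0, 0.127,0.14,0.12,-41,0, 0.127,0.14,0.12,-41,0]'
python3 - <<'E'
from h import *
s=get_state();print(s["time_s"],s["tcp_pos"],s["ee_rot"],s["contact_force"])
im=[]
for n,(x,y) in (("scene",(210,170)),("side",(240,180)),("wrist",(0,0))):
    p,d=get_image(n);p=p[:,:,::-1]
    im.append(cv2.resize(p[y:y+100,x:x+133],(400,300),interpolation=cv2.INTER_CUBIC) if n!="wrist" else cv2.resize(p,(400,300)))
cv2.imwrite("pics/a7.png",np.vstack([np.hstack(im[:2]),np.hstack([im[2],im[2]*0])]))
E
```

```text
time_s: 12.25
tcp_pos: [0.5952, -0.1161, 0.157]
ee_rot: [-179.8, 0.3, 12.8]
contact_force: [-0.9, 0.2, -0.4]
grip_width: 0.0004
12.25 [ 0.59523911 -0.11612747  0.1570442 ] [-179.8321179     0.29681876   12.75459489] [-0.86722196  0.17256803 -0.44015517]
```

View pics/a7.png

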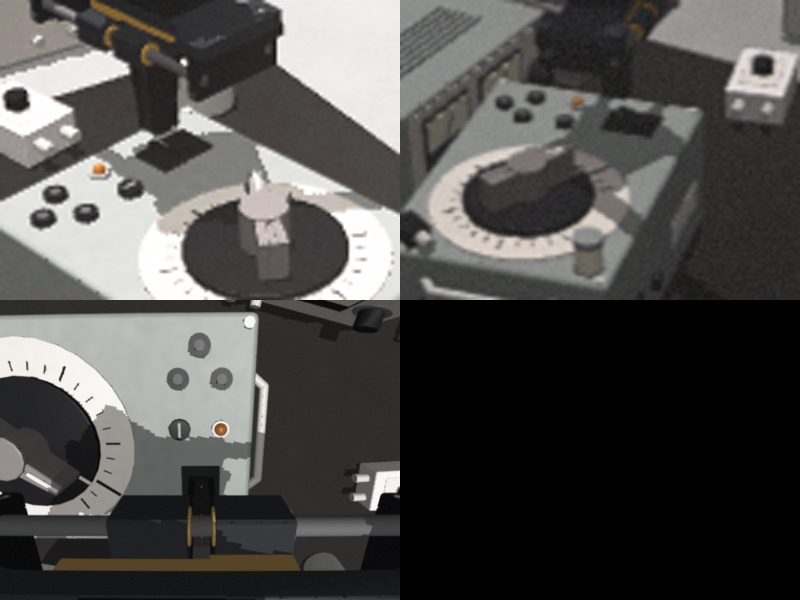

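```bash
python3 -m inch '[0,0,0.004,0,0, 0,0,0.008,0,0, 0,0,0.012,0,0, 0,0,0.014,0,0, 0,0,0.016,0,0, 0,0,0.018,0,0, 0,0,0.018,0,0]'
python3 -m inch '[0,0,0.001,0,0, 0,0,0.002,0,0, 0,0,0.002,0,0]'
```

```text
time_s: 13.1
tcp_pos: [0.5973, -0.1156, 0.1426]
ee_rot: [180.0, -0.0, 12.8]
contact_force: [0.4, -0.7, 0.2]
grip_width: 0.0006
time_s: 13.4
tcp_pos: [0.5978, -0.1156, 0.1411]
ee_rot: [180.0, -0.1, 12.8]
contact_force: [2.0, 1.1, 2.4]
grip_width: 0.0007
```

Contact at z about 0.141 with 2.4 N, as expected. Pressing on in millimetre steps.

```bash
python3 -m inch '[0,0,0.001,0,0, 0,0,0.002,0,0, 0,0,0.002,0,0]'
python3 -m inch '[0,0,0.001,0,0, 0,0,0.0015,0,0, 0,0,0.0015,0,0]'
```

```text
time_s: 13.7
tcp_pos: [0.5974, -0.1159, 0.1387]
ee_rot: [180.0, -0.0, 12.8]
contact_force: [2.0, -0.9, 2.7]
grip_width: 0.0005
time_s: 14.0
tcp_pos: [0.5974, -0.116, 0.1385]
ee_rot: [180.0, -0.0, 12.8]
contact_force: [-0.0, 1.6, 10.7]
grip_width: 0.0002
```

The force rose to 10.7 N at z = 0.1385, so the rocker is at its bottom stop. Lifting off to look.

```bash
python3 -m inch '[0,0,0,0,0, 0,0,-0.01,0,0, 0,0,-0.04,0,0, 0,0,-0.08,0,0, 0,0,-0.12,0,0, -0.03,-0.02,-0.14,0,0, -0.065,-0.05,-0.145,0,0, -0.09,-0.07,-0.145,0,0, -0.1,-0.08,-0.145,0,0, -0.1,-0.08,-0.145,0,0, -0.1,-0.08,-0.145,0,0]'
python3 - <<'E'
from h import *
s=get_state();c=get_calibration("wrist");p,d=get_image("wrist");p=p[:,:,::-1].copy()
print(s["time_s"],s["tcp_pos"],s["ee_rot"],s["contact_force"])
cv2.imwrite("pics/wrist8.png",p);np.savez("c8.npz",**c)
im=[]
for n,(x,y) in (("scene",(210,170)),("side",(240,180))):
    q,_=get_image(n);im.append(cv2.resize(q[y:y+100,x:x+133,::-1],(400,300),interpolation=cv2.INTER_CUBIC))
cv2.imwrite("pics/a8.png",np.hstack(im))
E
```

```text
time_s: 15.1
tcp_pos: [0.4816, -0.0601, 0.2819]
ee_rot: [180.0, 0.0, 12.8]
contact_force: [-0.1, 0.7, -0.0]
grip_width: 0.0004
15.1 [ 0.48163211 -0.06014096  0.28190307] [1.79987655e+02 3.07548595e-02 1.28177276e+01] [-0.145408    0.73617576 -0.03786394]
```

View pics/wrist8.png

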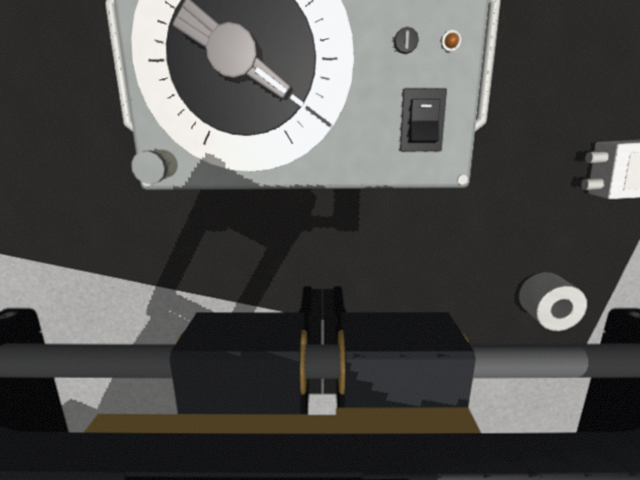

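View pics/a8.png

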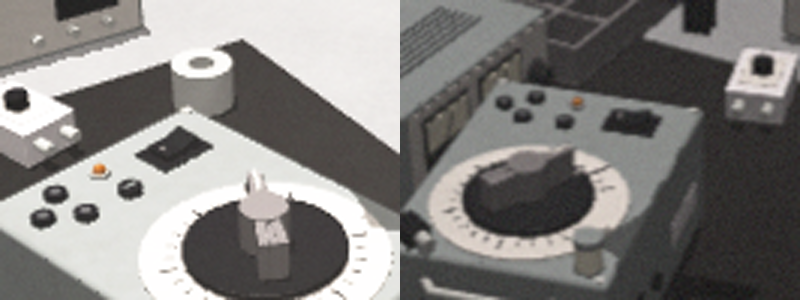

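The wrist view shows the index still in line with the long line (line at about (303–330, 105–125)), and the rocker at (425,120) with its shading swapped. I'll do a numeric dial check and a before/after rocker comparison.

Run:
```python
from m import *
p=cv2.imread("pics/wrist8.png")
q0=cv2.imread("pics/scene0.png")[205:235,245:290];q,_=get_image("scene");q1=q[205:235,245:290,::-1]
d,dd=get_image("wrist");c=get_calibration("wrist")
z=cv2.resize(p[75:165,380:470],(300,300),interpolation=cv2.INTER_CUBIC)
z2=cv2.resize(p[20:140,190:350],(400,300),interpolation=cv2.INTER_NEAREST)
cv2.imwrite("pics/z8.png",np.vstack([np.hstack([cv2.resize(a,(400,267),interpolation=cv2.INTER_CUBIC) for a in (q0,q1)]),np.hstack([z,z2,np.zeros((300,100,3),np.uint8)])]))
def P(u,v):
    w=np.median(dd[v-2:v+3,u-2:u+3]);n=und(c,[[u,v]])[0];return c["R"].T@(np.array([n[0],n[1],1])*w-c["t"])
for nm,(u,v) in dict(far=(426,106),mid=(425,120),near=(425,135),bez=(407,120),deck=(385,120)).items():print(nm,P(u,v).round(4))
meas("pics/wrist8.png","c8.npz",(250,60,292,97),(305,102,333,128),(290,92,305,108))
```

```text
far [ 0.5949 -0.1168  0.1393]
mid [ 0.5849 -0.1192  0.139 ]
near [ 0.5741 -0.1218  0.1419]
bez [ 0.5821 -0.1066  0.1338]
deck [ 0.5783 -0.0901  0.1306]
line 54 mean [ 0.5691 -0.0369] ang about AX -112.52 dir -113.52 r 0.0582 0.0808
index 195 mean [ 0.5843 -0.0012] ang about AX -111.9 dir -113.46 r 0.0186 0.0477
tip 69 mean [ 0.5762 -0.0199] ang about AX -112.53 dir -114.95 r 0.0448 0.0573
```

View pics/z8.png

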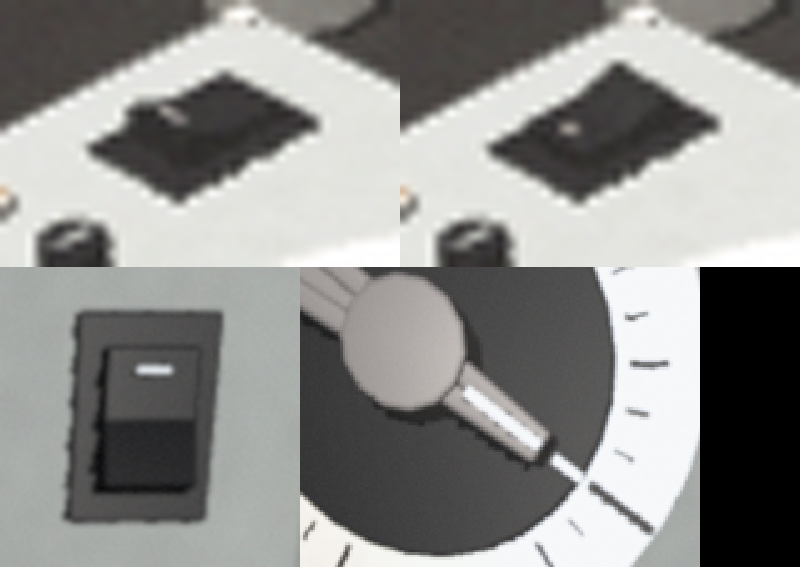

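In the crops the far half of the rocker is now flat and low (depth 139.3 mm, near end raised to 141.9 mm). The index runs straight into the long line (-112.5° against -112.5°). The arm is clear at z = 0.28, so I'm handing in.

```bash
python3 -c "
from cell import *
s=get_state();print(s['time_s'],s['contact_force']);print(hand_in())"
```

```text
15.35 [ 0.46670928 -1.1542329   0.09618402]
the job is handed in; nothing more can be done
None
```

The dial is on its long line and the rocker is switched on. I handed the job in at 15.4 s; no verdict came back.

- **Dial:** I pushed the index end clockwise about 132° with the closed fingertips, from one side only. After looking, I gave it one 7.7° correction. It was released and measured within about 0.3° of the line while the switch was still off.
- **Rocker:** I pressed its far end straight down until it met the stop, at z = 138.5 mm with 10.7 N.
- **Last checks:**
  - **Dial angle:** the tip of the index and the line agree at -112.5°. The estimate from the line on top of the bar differed by 0.6°, well within the 3.4° allowed.
  - **Switch position:** depth put the far half of the rocker at about 139.3 mm and the near end raised at 141.9 mm. That matches fully on, with the deck itself reading 0.6 mm high.
  - **Clearance:** the arm stands clear at z = 0.28 m and reads only sensor noise. No loose object looked moved in the pictures, though I did not measure their positions.

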